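# Refit the spring on the desk lamp's rod

### The arm

A 6-joint arm with a two-finger parallel gripper is mounted at the origin on the work surface. World frame = base frame: x ahead of the robot, y to its left, z up, the work surface at z = 0. Lengths are in m, angles in rad, forces in N, time in s.
With the tool pointing down it reaches from about 0.35 to 0.975 m from the base axis. Payload 4.9 kg.
Tool frame: the origin (TCP) lies on the front face of the gripper's body, between the roots of the fingers; the fingertips stand ctrl.finger_overhang ahead of it and the grasp point (between the pads) lies 54 mm ahead of it (ctrl.finger_overhang is the distance from the TCP to the fingertips, in m); z points along the fingers, y is the line along which they close (so a half turn about z gives the same grasp; the last joint's range is limited). The gripper opens to 85 mm and grips with 20 to 120 N. Pads are 22 mm wide; open, the fingers measure 114 mm over their backs; the gripper's body (76 mm by 85 mm) begins 54 mm behind the grasp point. The pads swing forward as they close: fully open they stand 13 mm farther back than shut.
Start: joints at [-1.387, 0.053, 1.613, -0, 1.476, -0.119], TCP at [0.186, -0.597, 0.304] pointing down, gripper open.
Joint ranges: [-3.01, 3.01], [-1.01, 2.22], [0.06, 2.58], [-1.02, 4.17], [0.09, 2.62], [-3.14, 3.14]. Speed limits (rad/s): [2.57, 2.57, 3.14, 3.14, 3.14, 3.14].

### API

Orientations are given as a rotation vector (axis times angle).
In Python, from station import ctrl, vision gives the robot as it stands. The module is installed in compiled form; this text tells all that it offers.
- The arm moves only by the tool drive_tool, never from a script. Its argument "rows" is a list of rows, each a list of 2 entries, a list of its own where there are three numbers: the shift along the tool's x, y, z in m, then the turn about the tool's z in rad. A call has 1 to 10 rows; each row shifts and turns the commanded pose from where the row before left it, along the tool's axes as they then stand; what a row does not reach is not made up. A row lasts 1/10 s, in which the tool goes at most 50 mm and 8.59 degrees, less where a joint would pass 70% of its speed; a pose out of reach is approached as far as the arm can. A call with a gripper value outside its range is refused whole. "jaw" is the closure, from 0 (fully open) to 1 (shut), set as the call begins (left out, the last holds). The fingers move at their own pace and stop on an object; "grip_force" is the grip in N (left out, the last holds). Time passes only in rows, so rows that do not move let the fingers close. It gives the time, the measured TCP pose, the force, the opening and the grip force at its end, in the units of the state.
- ctrl.get_obs(): the state, without advancing time (a new reading comes with each control period).
- vision.get_image(name): name is "side" or "top"; returns a dict with "image" (420x560x3 uint8, blue, green, red), "vertical_fov" (degrees; the focal length in pixels is half the picture's height over the tangent of half this angle, whatever the lens; pixels are square), "cx", "cy" (the principal point, pixels), "R" (3x3) and "t" (3): a world point X has camera coordinates R X + t. Camera axes: x right, y down, z forward; pixel columns grow to the right and rows downward; lengths in m; the calibration is good to about 2 mm. A picture is of the moment at which its call begins. There is no depth.
- ctrl.finish_job(): hands the job in; it is judged then, once.
The state is a dict: "t": time; "q": joint angles; "dq": joint speeds; "effort": joint torques, N m; "tool_pos": TCP position; "tool_rot": TCP orientation; "contact_force": force on the tool from outside, world axes, zero at the start; "wrist_torque": the same for the moment, N m; "opening": finger opening in m; "grip_force": force on a finger pad.
Only numpy, scipy, OpenCV 4.12 (cv2) and the standard library are available. Lean on these libraries where they do the work, as an engineer would, in place of code of your own. Each camera call takes 0.05 s, during which the arm holds its last target. There are 200 camera calls.

### The job

Put the desk lamp's spring back: thread the coil spring, orange collar up, over the upright rod on the lamp base, twisting it a little each time its end turn snags on one of the rod's two cross pins instead of forcing it, until it sits fully home on the base. Then put the green cap over the rod end so that it rests flat on the spring's collar, let go, and leave the other things on the desk where they are.

Things in the scene. Friction and masses are not known exactly. Their poses are not given: they have to be found in the camera images.
- lamp_base: White round desk-lamp base, 130 mm across, 25 mm thick, fixed. Origin: centre of its underside, z up; a red switch on its top lies towards its own +x. A bare steel rod, 17 mm in diameter, stands at its centre from z 25 to z 115 (the last 7 mm taper to 9 mm), with two brass cross pins. Rod and pins cannot be turned.
- rod_tip (a point): Centre of the rod's top end, at lamp-base z 115 mm. Gives no angle.
- upper_pin (a point): Point on the rod axis at the height of the upper pin (lamp-base z 95 mm; gives no angle). The pin, 4 mm thick, sticks out to one side only, to 15.5 mm from the axis. It points at the red switch (lamp-base +x) give or take up to 50 degrees either way: not measured, to be seen or felt.
- lower_pin (a point): Point on the rod axis at the height of the lower pin (lamp-base z 65 mm; gives no angle). The pin is like the upper one and also points at the red switch give or take up to 50 degrees either way, but at an angle of its own, not that of the upper pin: to be seen or felt.
- spring: Stiff coil spring (no give by hand), 75 mm tall, 90 g, upright in the tray. Origin: centre of its foot, z up. Dark 4 mm wire, coils 43 mm across, 35 inside. The foot is one narrow flat turn (z 0 to 4), 20 mm across inside, with a 50 degree gap centred on the spring's +x: pins pass only there, within about 10 degrees; else it snags on the pin (foot at lamp-base z 97 or 67). Home: foot at z 25.
- spring_collar (a point): Centre of the top of the spring's orange collar, 75 mm above the foot. The collar is 44 mm across, 18 mm tall, with a 35 mm bore: grip it here. A white stripe on its side and top marks the spring's +x, that is the gap in the foot. The coils below it clear the rod pins. Home, this point is at lamp-base z 100 mm.
- cap: Green plastic cap, 44 mm across, 26 mm tall, 40 g, lying open side down in the tray; origin: centre of its underside, z up. A blind hole, 20 mm across and 18 mm deep, opens below. It goes over the 15 mm of rod that stick out above the home spring and rests on the orange collar (underside at lamp-base z 100 mm).
- tray: Fixed blue parts tray, 150 x 240 mm, walls 14 mm high and 4 mm thick, floor 4 mm above the desk. Origin: centre of its underside. Spring and cap stand in it about 120 mm apart along its y axis, either one on either side.
- mug: blue ceramic mug, 80 mm across, 90 mm tall, with a handle; a bystander, to be left where it is. Origin at its underside or handle.
- jar: white jar with a yellow cap, 60 mm across, 75 mm tall; a bystander, to be left where it is. Origin at its underside or handle.
- screwdriver: screwdriver lying on the desk; a bystander, to be left where it is. Origin at its underside or handle.
- mouse: black computer mouse, 100 x 60 x 34 mm, on a 3 mm thick rubber mat; a bystander, to be left where it is. Origin at its underside or handle.
- washer: flat steel washer, 24 mm across, 4 mm thick, in the tray; a bystander, to be left where it is. Origin at its underside or handle.
- spacer: black plastic spacer ring, 22 mm across, 12 mm tall, in the tray; a bystander, to be left where it is. Origin at its underside or handle.
Things that resemble listed ones, but are neither listed nor needed, are in the scene too. Several things have the shape of the cap; the one meant has the colours described above. Leave any purple look-alike of the lamp_base alone.

How it is judged:
By the outcome, as a careful person would: the job done as asked, in the order asked, and still so for the second after the job is handed in, with the robot touching nothing.
It also fails if it takes over 72 s, if anything falls off the work surface, if the arm or the gripper's body presses on something with over 40 N, if the wrist force passes 120 N, or if a joint passes its speed limit or range.

## Working session

There is one attempt and no reset: what is moved stays moved. The work goes in short steps, Python scripts to look and compute and a tool call to move; the robot and the scene stay as the last step left them, time stands still between calls to the robot, and variables do not carry over. Pictures are saved under pics/ and viewed, at most 10 in all, crops included, and the job is handed in when it is done.

Besides the shell and the picture viewer there is one more tool, called after "Request:" by a JSON object that holds its "op" and its "data". drive_tool: Moves the arm, as the interface text tells. Its arguments: {"type":"object","properties":{"rows":{"type":"array","items":{"type":"array"}},"jaw":{"type":"number"},"grip_force":{"type":"number"}},"required":["rows"]}

```bash
mkdir -p pics; cat > h.py <<'E'
import numpy as np, cv2
from station import ctrl, vision
def snap(n,f):
    d=vision.get_image(n); cv2.imwrite('pics/'+f+'.png',d['image'])
    np.savez('pics/'+f+'.npz',**{k:np.array(v) for k,v in d.items()}); return d
def load(f): return dict(np.load('pics/'+f+'.npz'))
def foc(d): return d['image'].shape[0]/2/np.tan(np.radians(d['vertical_fov'])/2)
def at(d,u,v,z):
    F=foc(d); r=d['R'].T@np.array([(u-d['cx'])/F,(v-d['cy'])/F,1]); c=-d['R'].T@d['t']
    return np.round(c+r*(z-c[2])/r[2],4)
def px(d,X):
    c=d['R']@np.array(X)+d['t']; F=foc(d); return np.round([F*c[0]/c[2]+d['cx'],F*c[1]/c[2]+d['cy']],1)
def crop(f,u0,v0,u1,v1,s,o): cv2.imwrite('pics/'+o+'.png',cv2.resize(cv2.imread('pics/'+f+'.png')[v0:v1,u0:u1],None,fx=s,fy=s,interpolation=cv2.INTER_CUBIC))
E
python3 - <<'E'
from h import *
a=snap('top','t0');b=snap('side','s0')
for d in(a,b):print(-d['R'].T@d['t'],d['R'][2],foc(d),d['cx'],d['cy'])
o=ctrl.get_obs();print(o['tool_pos'],o['tool_rot'],ctrl.finger_overhang,o['t'],o['opening'])
E
```

```text
[ 0.50039074 -0.05249489  1.13208281] [ 0.06044303  0.00196926 -0.99816971] 418.22413885570836 274.0813875670393 210.1250242014655
[0.42293757 0.78506112 0.64213878] [ 0.11976632 -0.83257604 -0.54080789] 428.2892864713276 282.317143042341 202.6261484128597
[ 0.18630396 -0.59614788  0.3028019 ] [-3.10387636e+00 -4.73530537e-01  6.81491292e-05] 0.0726 0.1 0.08564448893762475
```

View pics/t0.png

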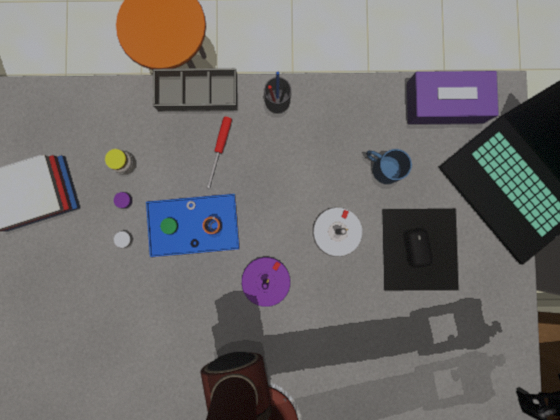

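View pics/s0.png

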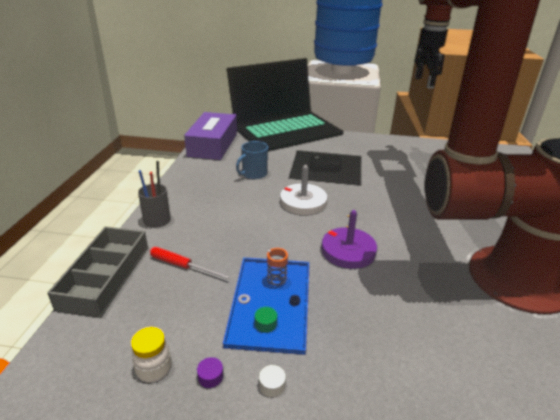

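The top view shows a green cap at (168,226) in the tray, with a purple look-alike at (122,200) and a white one at (122,239); the green one fits the description. The spring is at (211,226). The white base is at (338,232) and its purple look-alike at (266,281). I'll confirm with crops, putting spring, base and side views in one montage.

```bash
python3 - <<'E'
from h import *
t=cv2.imread('pics/t0.png');s=cv2.imread('pics/s0.png')
def c(i,u,v,w,h):return cv2.resize(i[v:v+h,u:u+w],(400,300),interpolation=cv2.INTER_CUBIC)
# all factors: 400/w
m=np.vstack([np.hstack([c(t,150,190,100,75),c(t,300,200,80,60)]),np.hstack([c(s,220,240,120,90),c(s,265,155,80,60)])])
cv2.imwrite('pics/m0.png',m)
E
```

```text
(no output)
```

View pics/m0.png

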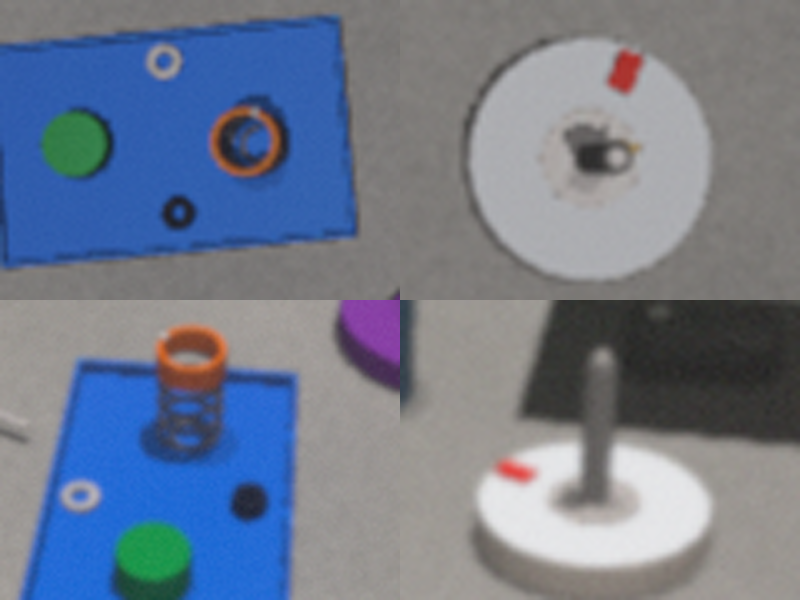

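```bash
python3 - <<'E'
from h import *
t=load('t0');s=load('s0')
M=lambda u,v:(150+u/4,190+v/4); B=lambda u,v:(300+(u-400)/5,200+v/5)
S=lambda u,v:(220+u*.3,240+(v-300)*.3); SB=lambda u,v:(265+(u-400)/5,155+(v-300)/5)
print('collar',at(t,*M(246,141),.079),'stripe',at(t,*M(253,112),.077),'cap',at(t,*M(76,144),.030))
print('base',at(t,*B(590,158),.025),'tip',at(t,*B(620,157),.115),'switch',at(t,*B(625,70),.027),'pin',at(t,*B(634,147),.095), at(t,*B(575,131),.065))
print('side collar',at(s,*S(192,345),.079),'stripe',at(s,*S(165,335),.079),'cap',at(s,*S(152,553),.030),'tip',at(s,*SB(601,352),.115),'base',at(s,*SB(594,503),.025),'sw',at(s,*SB(516,470),.026))
# enlarged rod, both views
def c(f,u,v,w,h):
    i=cv2.imread(f'pics/{f}.png')[v:v+h,u:u+w]; return cv2.resize(i,(400,600),interpolation=cv2.INTER_LANCZOS4)
cv2.imwrite('pics/m1.png',np.hstack([c('t0',326,212,26,39),c('s0',291,162,28,42)]))
E
```

```text
collar [0.5275 0.1075 0.079 ] stripe [0.5458 0.1034 0.077 ] cap [0.5279 0.227  0.03  ]
base [ 0.5089 -0.2187  0.025 ] tip [ 0.5086 -0.2197  0.115 ] switch [ 0.5552 -0.2378  0.027 ] pin [ 0.5136 -0.2301  0.095 ] [ 0.5224 -0.2053  0.065 ]
side collar [0.5269 0.1105 0.079 ] stripe [0.545 0.104 0.079] cap [0.5277 0.2355 0.03  ] tip [ 0.5089 -0.2174  0.115 ] base [ 0.5074 -0.2115  0.025 ] sw [ 0.5543 -0.2363  0.026 ]
```

View pics/m1.png

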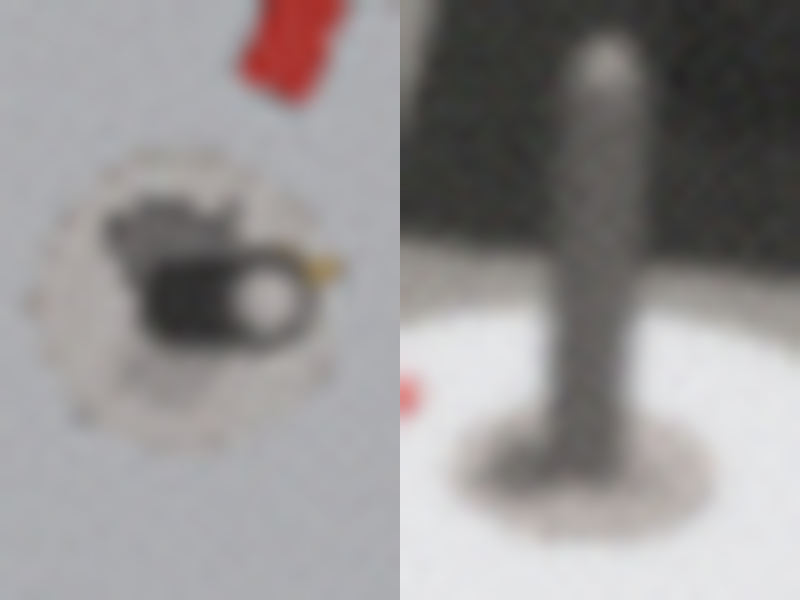

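```bash
python3 - <<'E'
from h import *
t=load('t0');s=load('s0')
A=np.array([.5088,-.2185])
T=lambda p:((p-[326,212])*400/26).round().astype(int); S=lambda p:((p-[291,162])*400/28).round().astype(int)
for z in(.025,.115):print('axis',z,T(px(t,[*A,z])),S(px(s,[*A,z])))
for z in(.095,.065):
  for a in range(-75,30,10):
    r=np.radians(a);P=[[*(A+q*np.array([np.cos(r),np.sin(r)])),z] for q in(.0085,.0155)]
    print(z,a,*[T(px(t,p)) for p in P],'side',*[S(px(s,p)) for p in P])
i=t['image'].astype(int)[222:238,338:352];y=(i[...,1]+i[...,2])//2-i[...,0]
print(y)
j=s['image'].astype(int)[162:198,291:319];print(((j[...,1]+j[...,2])//2-j[...,0])[:,4:22])
E
```

```text
axis 0.025 [183 303] [180 460]
axis 0.115 [269 297] [204  46]
0.095 -75 [300 285] [342 272] side [191 120] [186 101]
0.095 -65 [297 275] [335 257] side [184 120] [173 103]
0.095 -55 [291 268] [326 243] side [177 121] [159 104]
0.095 -45 [286 260] [315 229] side [170 123] [147 109]
0.095 -35 [278 255] [303 218] side [164 126] [137 113]
0.095 -25 [271 251] [288 211] side [160 129] [129 117]
0.095 -15 [262 248] [272 205] side [156 131] [121 123]
0.095 -5 [252 246] [255 203] side [154 134] [117 130]
0.095 5 [243 246] [238 203] side [153 139] [116 137]
0.095 15 [234 248] [222 206] side [153 143] [116 143]
0.095 25 [226 251] [206 211] side [156 146] [120 150]
0.065 -75 [269 286] [309 275] side [184 259] [179 240]
0.065 -65 [266 278] [305 260] side [176 259] [164 241]
0.065 -55 [262 271] [295 246] side [169 260] [151 243]
0.065 -45 [255 263] [285 234] side [163 261] [140 247]
0.065 -35 [248 258] [272 223] side [157 264] [130 251]
0.065 -25 [240 254] [258 215] side [151 267] [121 256]
0.065 -15 [232 251] [242 209] side [149 270] [114 263]
0.065 -5 [223 249] [226 206] side [146 274] [110 269]
[... 2235 characters left out ...]
-2 -1 -2 -2 -1]
 [-4 -4 -3 -2 -3 -5 -1  2  2  3  4  1 -3 -1 -3 -3 -3 -2]
 [-2 -3 -3 -3 -2 -4  0  3  2  2  1 -1 -1 -2 -3 -3 -2 -4]
 [-3 -4 -3 -2 -5 -2 -1  2  4  3  0  0 -2 -2 -3 -4 -2 -2]
 [-2 -3 -3 -2 -3 -1  3  0  6  3  3  1 -1 -3 -3 -3 -4 -3]
 [-4 -2 -2  1  1  4  2  1  2  6  3  3  1 -1 -1 -2 -2 -2]
 [-1  0  3  5  6  5  5  3  5  2  4  3  5  4  2 -1 -1 -2]
 [ 1  3  4  8  5  5  5  3  3  3  4  5  4  6  5  6  1 -1]
 [ 5  6  6  7  4  3  3  4  1  3  4  5  4  5  6  8  5  4]
 [ 5  7  4  6  3  5  3  2  4  3  2  4  5  7  6  5  6  6]
 [ 5  4  4  5  5  3  4  6  4  4  3  8  4  7  6  7  7  4]
 [ 4  5  6  5  4  4  7  6  7  6  6  8  6  5  8  6  6  1]
 [-2  2  3  5  6  8  6  7  7  6  8  6  6  9  9  6  3 -2]]
```

The enlarged rod view shows two brass bits. The lit one near crop (320,272) is the upper pin, at about -70° in world terms. A faint one near (292,249) is the lower pin, at about -53°. The side view shows no pin, which fits since both are hidden behind the rod. Next I'll refine the spring's stripe.

```bash
python3 - <<'E'
from h import *
for f,b in(('t0',(196,210,226,240)),('s0',(258,242,298,275))):
    d=load(f);u0,v0,u1,v1=b
    i=d['image'][v0:v1,u0:u1].astype(int);B,G,R=i[...,0],i[...,1],i[...,2]
    om=(R-B>60);v,u=np.nonzero(om)
    print(f,'orange bbox',u.min()+u0,u.max()+u0+1,v.min()+v0,v.max()+v0+1,'cen',u.mean()+u0+.5,v.mean()+v0+.5)
    w=(np.minimum(G,B)>135);v,u=np.nonzero(w)
    for a,c in zip(u,v):print((a+u0,c+v0),i[c,a],end=' ')
    print()
    for zz in(.079,):
        cc=np.array([.527,.1085])
        for a in(-30,-20,-10,0):
            r=np.radians(a);print(a,px(d,[*(cc+.0198*np.array([np.cos(r),np.sin(r)])),zz])-.5)
        print('cen',px(d,[*cc,zz])-.5)
E
```

```text
t0 orange bbox 203 220 217 234 cen 211.45945945945945 225.86486486486487

-30 [214.5 218.1]
-20 [213.3 217.6]
-10 [212.  217.2]
0 [210.6 217.1]
cen [210.6 225. ]
s0 orange bbox 267 288 247 266 cen 277.75384615384615 256.54615384615386
(np.int64(258), np.int64(242)) [148 151 154] (np.int64(259), np.int64(242)) [146 150 154] (np.int64(260), np.int64(242)) [145 149 155] (np.int64(261), np.int64(242)) [144 148 151] (np.int64(262), np.int64(242)) [148 151 154] (np.int64(263), np.int64(242)) [147 150 154] (np.int64(264), np.int64(242)) [146 150 154] (np.int64(265), np.int64(242)) [148 153 156] (np.int64(266), np.int64(242)) [149 151 156] (np.int64(267), np.int64(242)) [145 148 152] (np.int64(268), np.int64(242)) [148 152 155] (np.int64(269), np.int64(242)) [151 155 159] (np.int64(270), np.int64(242)) [149 154 155] (np.int64(271), np.int64(242)) [151 154 159] (np.int64(272), np.int64(242)) [153 156 159] (np.int64(273), np.int64(242)) [149 152 159] (np.int64(274), np.int64(242)) [151 155 159] (np.int64(275), np.int64(242)) [150 153 156] (np.int64(276), np.int64(242)) [149 154 158] (np.int64(
[... 19133 characters left out ...]
.int64(258)) [151 154 157] (np.int64(296), np.int64(258)) [150 155 158] (np.int64(297), np.int64(258)) [156 158 162] (np.int64(289), np.int64(259)) [150 137 137] (np.int64(290), np.int64(259)) [154 142 142] (np.int64(291), np.int64(259)) [153 144 143] (np.int64(292), np.int64(259)) [155 146 145] (np.int64(293), np.int64(259)) [157 151 147] (np.int64(294), np.int64(259)) [152 147 148] (np.int64(295), np.int64(259)) [153 148 150] (np.int64(296), np.int64(259)) [154 149 151] (np.int64(297), np.int64(259)) [155 152 156] (np.int64(296), np.int64(260)) [165 139 134] (np.int64(297), np.int64(260)) [169 143 138] 
-30 [269.9 248.4]
-20 [268.9 249.3]
-10 [268.2 250.2]
0 [267.7 251.2]
cen [277.2 252.4]
```

The side view puts the stripe at about (268.5,249.7), so the spring's +x is at about -16°, with its centre near (.527,.108). I'll turn the tool to square (x=+X, y=-Y, z=-Z) and go above the spring.

Request:
{"op": "drive_tool", "data": {"rows": [[[0,0,0],0.149],[[0,0,0],0.149],[[0.021,-0.044,0],0],[[0.021,-0.044,0],0],[[0.021,-0.044,0],0],[[0.021,-0.044,0],0],[[0.021,-0.044,0],0],[[0.021,-0.044,0],0],[[0.021,-0.044,0],0],[[0.021,-0.044,0],0]]}}

```text
t: 1.1
tool_pos: [0.3529, -0.2418, 0.3035]
tool_rot: [-3.141, -0.006, -0.0]
contact_force: [1.6, 0.0, -0.6]
opening: 0.0853
grip_force: 0.0
```

Request:
{"op": "drive_tool", "data": {"rows": [[[0.021,-0.044,0],0],[[0.021,-0.044,0],0],[[0.021,-0.044,0],0],[[0.021,-0.044,0],0],[[0.021,-0.044,0],0],[[0.021,-0.044,0],0],[[0.021,-0.044,0],0],[[0.021,-0.044,0],0],[[0,0,0],0]], "jaw": 0.2}}

```text
t: 2.0
tool_pos: [0.5197, 0.1134, 0.3029]
tool_rot: [-3.14, -0.017, 0.002]
contact_force: [-0.3, -0.7, 1.2]
opening: 0.0681
grip_force: 0.0
```

Request:
{"op": "drive_tool", "data": {"rows": [[[0.007,0.0055,0.03],0.01],[[0,0,0.045],0],[[0,0,0.045],0],[[0,0,0.035],0],[[0,0,0.024],0],[[0,0,0],0]]}}

```text
t: 2.6
tool_pos: [0.5225, 0.1029, 0.1201]
tool_rot: [3.141, -0.009, -0.015]
contact_force: [-0.9, -0.1, -0.1]
opening: 0.0683
grip_force: 0.0
```

Request:
{"op": "drive_tool", "data": {"rows": [[[0,0,0],0],[[0,0,0],0],[[0,0,0],0],[[0,0,0],0],[[0,0,0],0],[[0,0,0],0]], "jaw": 1, "grip_force": 50}}

```text
t: 3.2
tool_pos: [0.5274, 0.1036, 0.1271]
tool_rot: [3.142, -0.008, 0.006]
contact_force: [-0.2, 0.3, 7.1]
opening: 0.0426
grip_force: 51.2
```

Request:
{"op": "drive_tool", "data": {"rows": [[[0,0,-0.01],0],[[0,0,-0.04],0],[[0,0,-0.05],0],[[0,0,-0.04],0],[[0,0,0],0],[[0,0,0],0]]}}

```text
t: 3.8
tool_pos: [0.5262, 0.1036, 0.2663]
tool_rot: [-3.141, 0.008, -0.004]
contact_force: [-0.3, -0.2, -1.1]
opening: 0.0427
grip_force: 51.1
```

```bash
python3 - <<'E'
from h import *
for k in range(3):
    o=ctrl.get_obs();print(o['t'],o['tool_pos'],o['tool_rot'],o['opening'],o['contact_force'],o['q'])
    if k<2: d=snap('side','s1')
x=o['tool_pos']; c=px(d,[x[0],x[1],x[2]-.054]).astype(int);print(c)
t=snap('top','t1')
w,h=100,75;u,v=c[0]-50,c[1]-30
crop('s1',u,v,u+w,v+h,8,'m2');print(u,v)
E
```

```text
3.8 [0.52622893 0.10363156 0.26631328] [-3.14141225  0.00811544 -0.00371664] 0.042672424931307476 [-0.31030024 -0.20396793 -1.12555391] [ 5.56414295e-02 -1.35459722e-01  1.85882778e+00  3.01027629e-05
  1.41585263e+00  1.63159988e+00]
3.85 [0.52541105 0.10357593 0.26422372] [ 3.14153094e+00 -8.13261153e-03 -1.96560367e-03] 0.04255375688600118 [-0.58424487 -0.24223161 -2.49775123] [ 5.56253728e-02 -1.33979482e-01  1.86104517e+00  2.25853492e-05
  1.41577915e+00  1.63159567e+00]
3.9 [0.52497539 0.10354303 0.26299492] [ 3.14139199 -0.00811378 -0.00533377] 0.042356559777170455 [-0.18192489 -0.23532208 -1.84896003] [ 5.56130453e-02 -1.32977952e-01  1.86223420e+00  1.23176702e-05
  1.41573724e+00  1.63157316e+00]
[280 198]
230 168
```

View pics/m2.png

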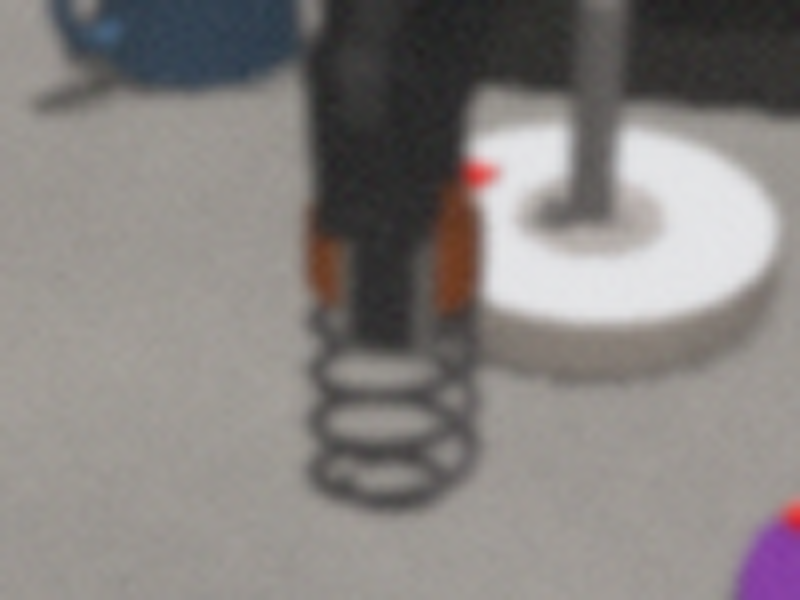

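The side crop shows the spring held upright: the collar spans crop u 305–478 with the foot centred beneath it at (393,475), and the grip is good. Next I'll go above the rod and turn it about -54°.

Request:
{"op": "drive_tool", "data": {"rows": [[[-0.0025,0.046,0],0],[[-0.0025,0.046,0],0],[[-0.0025,0.046,0],0],[[-0.0025,0.046,0],0],[[-0.0025,0.046,0],0],[[-0.0025,0.046,0],0],[[0,0.046,0],0],[[0,0,0],0.13],[[0,0,0],0.13],[[0,0,0],0.13]]}}

```text
t: 4.95
tool_pos: [0.5083, -0.2185, 0.2622]
tool_rot: [-3.077, 0.627, 0.007]
contact_force: [1.0, 0.6, -1.6]
opening: 0.0426
grip_force: 51.2
```

Request:
{"op": "drive_tool", "data": {"rows": [[[0,0,0],0.14],[[0,0,0],0.14],[[0,0,0],0.14],[[0,0,0],0.13],[[0,0,0],0],[[0,0,0],0],[[0,0,0],0]]}}

```text
t: 5.65
tool_pos: [0.509, -0.2182, 0.264]
tool_rot: [-2.798, 1.427, 0.003]
contact_force: [-0.6, -0.2, -0.6]
opening: 0.0422
grip_force: 51.2
```

```bash
python3 - <<'E'
from h import *
d=snap('side','s2');t=snap('top','t2');o=ctrl.get_obs();x=o['tool_pos'];print(x,o['tool_rot'],o['contact_force'],o['q'])
i=cv2.imread('pics/s2.png')[130:205,275:335];j=cv2.imread('pics/t2.png')[200:265,315:367]
cv2.imwrite('pics/m3.png',np.hstack([cv2.resize(i,(480,600),interpolation=cv2.INTER_CUBIC),cv2.resize(j,(320,400),interpolation=cv2.INTER_CUBIC,).__class__(np.zeros((1,),np.uint8)) if 0 else cv2.copyMakeBorder(cv2.resize(j,(320,400),interpolation=cv2.INTER_CUBIC),0,200,0,0,cv2.BORDER_CONSTANT)]))
for z in (x[2]-.1195,):print(px(d,[x[0],x[1],z]))
E
```

```text
[ 0.50922923 -0.21825591  0.26451588] [-2.79800654e+00  1.42847810e+00  1.05005926e-03] [-0.17742117  0.18789428  0.08701109] [-5.39243415e-01 -8.87557620e-02  1.81897269e+00 -1.12014645e-05
  1.41204499e+00  1.97563355e+00]
[305.7 155. ]
```

View pics/m3.png

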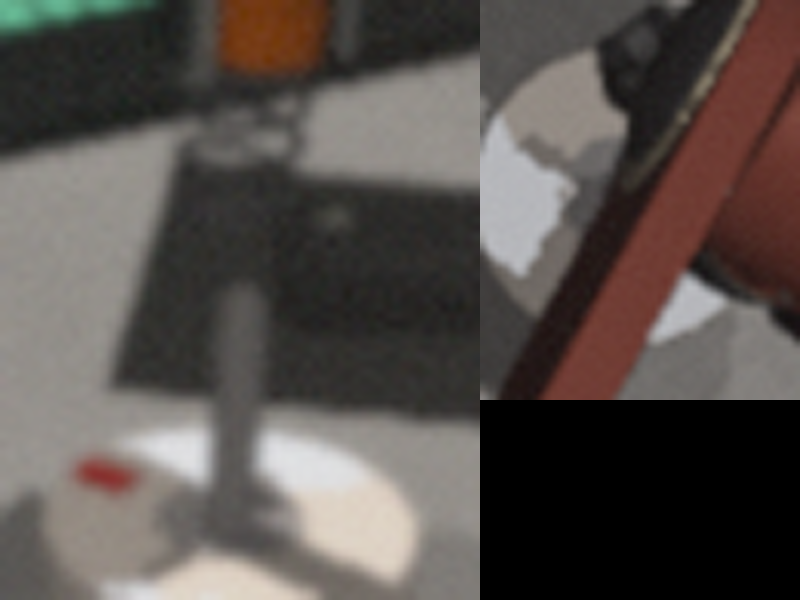

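```bash
python3 - <<'E'
from h import *
d=load('s2');A=[.5088,-.2185]
for z in(.025,.115,.145,.19,.205,.21):
    p=px(d,[*A,z]);print(z,((p-[275,130])*8).round())
i=d['image'][120:190,280:335].astype(float)
i=np.clip((i-20)*3.2,0,255).astype(np.uint8)
cv2.imwrite('pics/m4.png',cv2.resize(i,None,fx=8,fy=8,interpolation=cv2.INTER_CUBIC))
E
```

```text
0.025 [229. 514.]
0.115 [242. 282.]
0.145 [247. 200.]
0.19 [254.  72.]
0.205 [257.  29.]
0.21 [258.  14.]
```

View pics/m4.png

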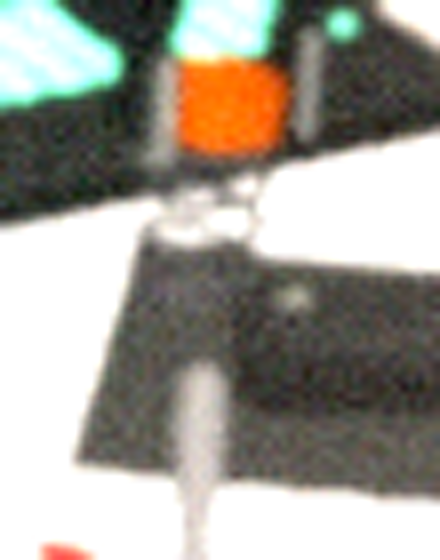

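The side crop shows the rod tip at u≈305.2 and the coils centred at u≈305.6. That is within about 2 mm, inside the taper's capture range, so I'll lower gently onto the tip.

Request:
{"op": "drive_tool", "data": {"rows": [[[0,0,0.012],0],[[0,0,0.01],0],[[0,0,0.008],0],[[0,0,0.005],0],[[0,0,0],0],[[0,0,0],0]]}}

```text
t: 6.35
tool_pos: [0.5083, -0.2195, 0.2297]
tool_rot: [2.793, -1.428, -0.003]
contact_force: [-4.8, -3.3, 3.3]
opening: 0.0423
grip_force: 50.9
```

Request:
{"op": "drive_tool", "data": {"rows": [[[0,0,0.003],0],[[0,0,0.003],0],[[0,0,0],0]]}}

```text
t: 6.65
tool_pos: [0.5078, -0.2194, 0.2231]
tool_rot: [2.793, -1.428, -0.005]
contact_force: [-4.0, -3.3, 1.5]
opening: 0.0424
grip_force: 50.7
```

Request:
{"op": "drive_tool", "data": {"rows": [[[0,0.0018,0],0],[[0,0,0.003],0],[[0,0,0.003],0],[[0,0,0.003],0],[[0,0,0],0]]}}

```text
t: 7.15
tool_pos: [0.5072, -0.2195, 0.2138]
tool_rot: [2.796, -1.429, -0.003]
contact_force: [-4.4, -2.3, -0.5]
opening: 0.0418
grip_force: 51.0
```

Request:
{"op": "drive_tool", "data": {"rows": [[[0,0,0.003],0],[[0,0,0.003],0],[[0,0,0],0],[[0,0,0],0]]}}

```text
t: 7.55
tool_pos: [0.5072, -0.2195, 0.208]
tool_rot: [2.796, -1.429, -0.003]
contact_force: [-5.0, -2.6, -0.3]
opening: 0.0418
grip_force: 51.0
```

No vertical force at a foot height of about 89 mm, so the upper pin has passed. I'll ease the sideways load, continue down, then turn +17° for the lower pin.

Request:
{"op": "drive_tool", "data": {"rows": [[[0,0.0015,0.002],0],[[0,0,0.003],0],[[0,0,0.003],0],[[0,0,0.002],-0.1],[[0,0,0],-0.1],[[0,0,0],-0.1],[[0,0,0],0],[[0,0,0],0]]}}

```text
t: 8.35
tool_pos: [0.5068, -0.22, 0.1985]
tool_rot: [-2.978, 0.999, -0.0]
contact_force: [-0.4, -1.1, -1.8]
opening: 0.0426
grip_force: 51.8
```

Request:
{"op": "drive_tool", "data": {"rows": [[[0,0,0.004],0],[[0,0,0.004],0],[[0,0,0.003],0],[[0,0,0.002],0],[[0,0,0],0],[[0,0,0],0]]}}

```text
t: 8.95
tool_pos: [0.5066, -0.2202, 0.1857]
tool_rot: [-2.979, 0.996, 0.0]
contact_force: [-0.4, 0.0, -1.6]
opening: 0.0424
grip_force: 52.0
```

Request:
{"op": "drive_tool", "data": {"rows": [[[0,0,0.002],0],[[0,0,0.002],0],[[0,0,0],0],[[0,0,0],0]]}}

```text
t: 9.35
tool_pos: [0.5066, -0.2202, 0.1818]
tool_rot: [-2.979, 0.996, 0.0]
contact_force: [-0.4, -0.1, -0.9]
opening: 0.0422
grip_force: 52.0
```

Request:
{"op": "drive_tool", "data": {"rows": [[[0,0,0.003],0],[[0,0,0.003],0],[[0,0,0.003],0],[[0,0,0],0]]}}

```text
t: 9.75
tool_pos: [0.5063, -0.2201, 0.1722]
tool_rot: [-2.979, 0.996, 0.002]
contact_force: [-0.4, -0.2, -1.5]
opening: 0.0424
grip_force: 52.0
```

Request:
{"op": "drive_tool", "data": {"rows": [[[0,0,0.004],0],[[0,0,0.005],0],[[0,0,0.005],0],[[0,0,0.004],0],[[0,0,0.003],0],[[0,0,0.002],0],[[0,0,0],0],[[0,0,0],0]]}}

```text
t: 10.55
tool_pos: [0.5067, -0.2203, 0.15]
tool_rot: [-2.979, 0.996, -0.0]
contact_force: [0.7, -0.1, -1.4]
opening: 0.0421
grip_force: 52.1
```

Both pins passed. Now I'll seat it gently.

Request:
{"op": "drive_tool", "data": {"rows": [[[0,0,0.002],0],[[0,0,0.002],0],[[0,0,0.001],0],[[0,0,0],0],[[0,0,0],0]]}}

```text
t: 11.05
tool_pos: [0.5081, -0.221, 0.1484]
tool_rot: [2.979, -0.996, 0.005]
contact_force: [-3.0, 1.3, 11.8]
opening: 0.0418
grip_force: 53.1
```

Request:
{"op": "drive_tool", "data": {"rows": [[[0,0,0.001],0],[[0,0,0.001],0],[[0,0,0],0],[[0,0,0],0]]}}

```text
t: 11.45
tool_pos: [0.5089, -0.2215, 0.1481]
tool_rot: [2.978, -0.995, 0.009]
contact_force: [-4.0, 2.3, 17.1]
opening: 0.042
grip_force: 52.2
```

Request:
{"op": "drive_tool", "data": {"rows": [[[0,0,-0.0015],0],[[0,0,0],0]]}}

```text
t: 11.65
tool_pos: [0.5083, -0.2212, 0.1482]
tool_rot: [2.979, -0.995, 0.007]
contact_force: [-2.5, 2.5, 12.1]
opening: 0.0422
grip_force: 51.8
```

Request:
{"op": "drive_tool", "data": {"rows": [[[0,0,0],0],[[0,0,0],0],[[0,0,0],0],[[0,0,0],0],[[0,0,-0.02],0],[[0,0,-0.04],0],[[0,0,-0.045],0],[[0,0,-0.03],0]], "jaw": 0.2}}

```text
t: 12.45
tool_pos: [0.5072, -0.2206, 0.2825]
tool_rot: [2.979, -0.996, 0.005]
contact_force: [0.4, -0.9, 0.1]
opening: 0.0681
grip_force: 0.0
```

Request:
{"op": "drive_tool", "data": {"rows": [[[0,0,0],-0.13],[[0,0,0],-0.13],[[0,0,0],-0.13],[[0,0,0],-0.13],[[0,0,0],-0.13],[[0.0,-0.045,0],0],[[0.0,-0.045,0],0],[[0.0,-0.045,0],0],[[0.0,-0.045,0],0],[[0,-0.045,0],0]]}}

```text
t: 13.45
tool_pos: [0.5051, 0.0064, 0.2791]
tool_rot: [-3.141, -0.007, 0.0]
contact_force: [0.7, 0.4, 0.7]
opening: 0.0685
grip_force: 0.0
```

```bash
python3 - <<'E'
from h import *
d=snap('side','s3');t=snap('top','t3');o=ctrl.get_obs();print(o['tool_pos'],o['tool_rot'],o['q'])
def c(f,u,v,w,h):return cv2.resize(cv2.imread(f'pics/{f}.png')[v:v+h,u:u+w],(400,400),interpolation=cv2.INTER_CUBIC)
cv2.imwrite('pics/m5.png',np.hstack([c('s3',275,150,60,60),c('t3',313,205,50,50)]))
A=[.5088,-.2185]
for z in(.082,.1,.115):print(z,px(d,[*A,z]),px(t,[*A,z]))
E
```

```text
[0.50503222 0.00889651 0.27904068] [-3.13988150e+00 -1.73924962e-02  7.58174291e-04] [-1.30473312e-01 -2.23162915e-01  1.91372634e+00  1.59333384e-03
  1.45173332e+00  1.42905487e+00]
0.082 [304.6 176.1] [341.3 231.4]
0.1 [305.  170.2] [342.5 231.4]
0.115 [305.3 165.2] [343.5 231.3]
```

View pics/m5.png

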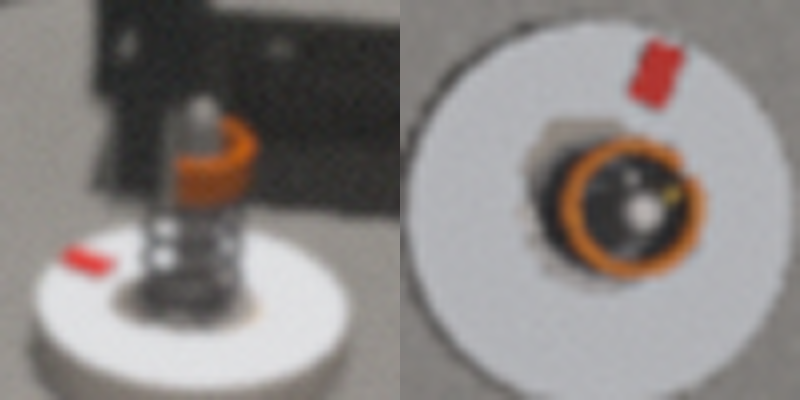

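Both views show the spring home: the collar top is centred at about top pixel (342,231) and side v≈171, matching z=100 mm, with the rod end sticking out. Now I'll refine the cap position.

```bash
python3 - <<'E'
from h import *
for f in('t0','t3','s0','s3'):
    d=load(f);i=d['image'].astype(int);m=(i[...,1]-i[...,0]>25)&(i[...,1]-i[...,2]>30)
    m=m.astype(np.uint8); n,l,s,c=cv2.connectedComponentsWithStats(m)
    for k in range(1,n):
        if s[k,4]>60: print(f,s[k],c[k], at(d,*(c[k]+.5),.030), at(d,s[k,0]+s[k,2]/2,s[k,1]+s[k,3]/2,.03))
E
```

```text
t0 [161 218  16  16 195] [168.37435897 225.59487179] [0.5277 0.2274 0.03  ] [0.5279 0.227  0.03  ]
t3 [161 218  16  16 197] [168.43147208 225.53807107] [0.5278 0.2272 0.03  ] [0.5279 0.227  0.03  ]
s0 [247 115  76  22 765] [284.25620915 125.22745098] [ 0.6316 -0.6739  0.03  ] [ 0.6303 -0.6716  0.03  ]
s0 [255 307  22  18 308] [265.50649351 315.87662338] [0.5268 0.2365 0.03  ] [0.5269 0.2356 0.03  ]
s3 [247 120  44  17 428] [269.95560748 127.86682243] [ 0.6784 -0.6388  0.03  ] [ 0.6834 -0.6365  0.03  ]
s3 [255 307  22  18 304] [265.51973684 315.90789474] [0.5267 0.2366 0.03  ] [0.5269 0.2356 0.03  ]
```

Request:
{"op": "drive_tool", "data": {"rows": [[[0.0044,-0.0432,0],0],[[0.0044,-0.0432,0],0],[[0.0044,-0.0432,0],0],[[0.0044,-0.0432,0],0],[[0.0044,-0.0432,0],0],[[0,0,0],-0.145],[[0,0,0],-0.145],[[0,0,0],-0.145],[[0,0,0],-0.145],[[0,0,0],-0.145]]}}

```text
t: 14.55
tool_pos: [0.5269, 0.22, 0.2789]
tool_rot: [2.931, 1.129, -0.001]
contact_force: [-0.6, -0.4, 0.4]
opening: 0.068
grip_force: 0.0
```

Request:
{"op": "drive_tool", "data": {"rows": [[[0,0,0],-0.145],[[0,0,0],-0.145],[[0,0,0],-0.145],[[0,0,0],-0.145],[[0,0,0],-0.145],[[0,0,0],-0.12],[[0,0,0],0],[[0,0,0],0],[[0,0,0],0],[[0,0,0],0]]}}

```text
t: 15.55
tool_pos: [0.5266, 0.2207, 0.2794]
tool_rot: [2.218, 2.225, -0.0]
contact_force: [-0.6, 0.6, -0.5]
opening: 0.0686
grip_force: 0.0
```

Request:
{"op": "drive_tool", "data": {"rows": [[[0.0045,0,0.045],0],[[0,0,0.045],0],[[0,0,0.04],0],[[0,0,0.03],0],[[0,0,0.015],0],[[0,0,0.008],0],[[0,0,0],0],[[0,0,0],0],[[0,0,0],0]]}}

```text
t: 16.45
tool_pos: [0.5279, 0.2257, 0.0985]
tool_rot: [2.216, 2.225, 0.005]
contact_force: [-0.2, -0.2, -0.8]
opening: 0.0684
grip_force: 0.0
```

```bash
python3 - <<'E'
from h import *
d=snap('side','s4')
crop('s4',215,240,315,340,6,'m6')
o=ctrl.get_obs();print(o['tool_pos'],o['contact_force'])
E
```

```text
[0.52770348 0.22569036 0.09833306] [-0.13489105  0.19455078  0.52562578]
```

View pics/m6.png

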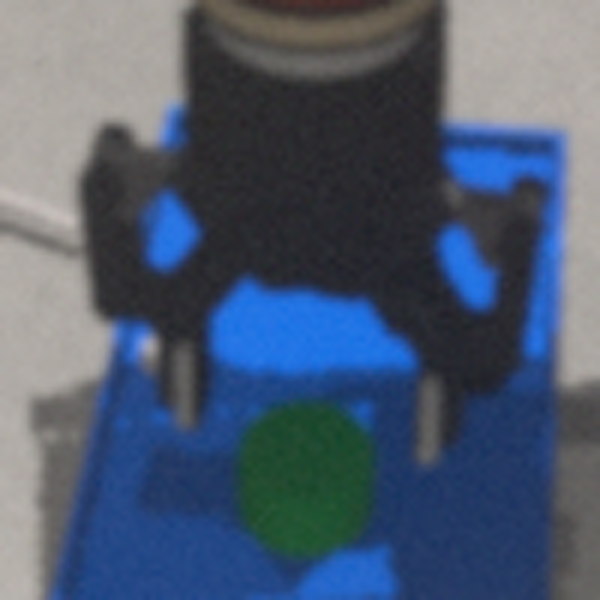

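The cap is centred between the open fingers (cap u≈307, finger gap centre ≈310). Going down the remaining 13 mm and gripping.

Request:
{"op": "drive_tool", "data": {"rows": [[[0,0,0.007],0],[[0,0,0.006],0],[[0,0,0],0],[[0,0,0],0]]}}

```text
t: 16.9
tool_pos: [0.5261, 0.2253, 0.0828]
tool_rot: [-2.217, -2.226, 0.002]
contact_force: [-0.4, -0.2, 0.6]
opening: 0.0684
grip_force: 0.0
```

Request:
{"op": "drive_tool", "data": {"rows": [[[0,0,0],0],[[0,0,0],0],[[0,0,0],0],[[0,0,0],0],[[0,0,0],0],[[0,0,0],0]], "jaw": 1, "grip_force": 40}}

```text
t: 17.5
tool_pos: [0.5269, 0.2254, 0.0839]
tool_rot: [2.217, 2.226, 0.001]
contact_force: [0.0, 0.2, 4.0]
opening: 0.0427
grip_force: 40.7
```

Request:
{"op": "drive_tool", "data": {"rows": [[[0,0,-0.015],0],[[0,0,-0.045],0],[[0,0,-0.05],0],[[0,0,-0.04],0],[[0,0,-0.015],0],[[0,0,0],0]]}}

```text
t: 18.1
tool_pos: [0.5277, 0.2257, 0.252]
tool_rot: [2.215, 2.224, 0.008]
contact_force: [-0.1, -0.7, -0.3]
opening: 0.0424
grip_force: 40.7
```

Request:
{"op": "drive_tool", "data": {"rows": [[[-0.0446,-0.002,0],0],[[-0.0446,-0.002,0],0],[[-0.0446,-0.002,0],0],[[-0.0446,-0.002,0],0],[[-0.0446,-0.002,0],0],[[-0.0446,-0.002,0],0],[[-0.0446,-0.002,0],0],[[-0.0446,-0.002,0],0],[[-0.0446,-0.002,0],0],[[-0.0446,-0.0015,0],0]]}}

```text
t: 19.1
tool_pos: [0.5071, -0.2218, 0.2448]
tool_rot: [-2.213, -2.222, 0.002]
contact_force: [0.6, -0.2, -0.9]
opening: 0.0424
grip_force: 40.7
```

Request:
{"op": "drive_tool", "data": {"rows": [[[0,0,0],0],[[0,0,0],0],[[0,0,0],0],[[0,0,0],0]]}}

```text
t: 19.5
tool_pos: [0.5086, -0.2193, 0.2473]
tool_rot: [-2.214, -2.227, 0.0]
contact_force: [-0.5, -0.2, -0.2]
opening: 0.0421
grip_force: 40.7
```

Request:
{"op": "drive_tool", "data": {"rows": [[[-0.001,-0.0005,0.01],0],[[0,0,0.01],0],[[0,0,0],0],[[0,0,0],0],[[0,0,0],0]]}}

```text
t: 20.0
tool_pos: [0.5085, -0.2217, 0.2286]
tool_rot: [2.217, 2.226, 0.0]
contact_force: [0.6, 0.4, -0.6]
opening: 0.0424
grip_force: 40.7
```

```bash
python3 - <<'E'
from h import *
d=snap('side','s5');o=ctrl.get_obs();x=o['tool_pos'];print(x,o['contact_force'])
i=d['image'].astype(int)[100:200,270:345];m=((i[...,1]-i[...,0]>20)&(i[...,1]-i[...,2]>20)).astype(np.uint8)
n,l,s,c=cv2.connectedComponentsWithStats(m)
for k in range(1,n):
    if s[k,4]>30: print(s[k]+[270,100,0,0,0],c[k]+[270,100])
for z in(.15,.175):print(px(d,[x[0],x[1],z]),px(d,[.5088,-.2185,z]))
crop('s5',270,110,345,200,6,'m7')
E
```

```text
[ 0.5085246  -0.22179781  0.228784  ] [-0.54310404  0.18905191 -0.03226238]
[290 117   8  12  67] [293.53731343 122.40298507]
[270 120  16  15 183] [276.71038251 126.98907104]
[299 142  15  16 202] [305.95544554 149.94554455]
[306.2 152.7] [306.  153.2]
[306.7 143.9] [306.5 144.4]
```

View pics/m7.png

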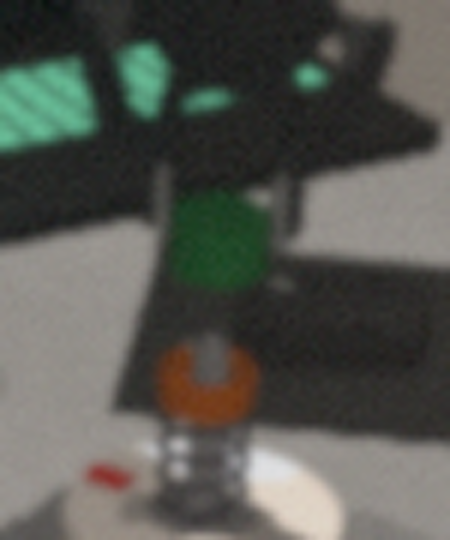

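The cap (crop u 220) hangs in line above the rod (212 at its tip, and the axis leans right going up). Lowering it in steps.

Request:
{"op": "drive_tool", "data": {"rows": [[[0,0,0.01],0],[[0,0,0.01],0],[[0,0,0.008],0],[[0,0,0.005],0],[[0,0,0.003],0],[[0,0,0],0],[[0,0,0],0]]}}

```text
t: 20.75
tool_pos: [0.5085, -0.2218, 0.1926]
tool_rot: [2.217, 2.226, 0.0]
contact_force: [-0.3, -0.4, -0.8]
opening: 0.0423
grip_force: 40.7
```

Request:
{"op": "drive_tool", "data": {"rows": [[[0,0,0.003],0],[[0,0,0.002],0],[[0,0,0],0],[[0,0,0],0]]}}

```text
t: 21.15
tool_pos: [0.5084, -0.2219, 0.1875]
tool_rot: [2.217, 2.225, -0.0]
contact_force: [0.3, -0.7, -1.0]
opening: 0.0421
grip_force: 40.7
```

Request:
{"op": "drive_tool", "data": {"rows": [[[0,0,0.002],0],[[0,0,0.002],0],[[0,0,0.001],0],[[0,0,0],0],[[0,0,0],0]]}}

```text
t: 21.65
tool_pos: [0.5084, -0.2219, 0.1824]
tool_rot: [2.217, 2.225, -0.0]
contact_force: [0.4, -2.9, -0.7]
opening: 0.0425
grip_force: 40.8
```

Request:
{"op": "drive_tool", "data": {"rows": [[[0,0,0.001],0],[[0,0,0.001],0],[[0,0,0],0],[[0,0,0],0]]}}

```text
t: 22.05
tool_pos: [0.5085, -0.2219, 0.1806]
tool_rot: [2.216, 2.225, 0.0]
contact_force: [1.9, -2.8, 0.4]
opening: 0.0421
grip_force: 40.8
```

Request:
{"op": "drive_tool", "data": {"rows": [[[-0.001,0,0.001],0],[[0,0,0.001],0],[[0,0,0],0],[[0,0,0],0]]}}

```text
t: 22.45
tool_pos: [0.5086, -0.2226, 0.1797]
tool_rot: [-2.217, -2.226, -0.001]
contact_force: [-0.7, 0.6, 7.2]
opening: 0.0424
grip_force: 41.3
```

Seated at the expected height with 7 N. Releasing and retreating.

Request:
{"op": "drive_tool", "data": {"rows": [[[0,0,0],0],[[0,0,0],0],[[0,0,0],0],[[0,0,0],0],[[0,0,-0.02],0],[[0,0,-0.04],0],[[0,0,-0.045],0],[[0,0,-0.03],0]], "jaw": 0.2}}

```text
t: 23.25
tool_pos: [0.5087, -0.2229, 0.3167]
tool_rot: [2.215, 2.224, 0.001]
contact_force: [1.0, 0.4, 1.0]
opening: 0.0684
grip_force: 0.0
```

Request:
{"op": "drive_tool", "data": {"rows": [[[0.045,0,0],0],[[0.045,0,0],0],[[0.045,0,0],0],[[0.045,0,0],0],[[0.045,0,0],0],[[0,0,0],0],[[0,0,0],0],[[0,0,0],0]]}}

```text
t: 24.05
tool_pos: [0.5074, 0.0014, 0.3132]
tool_rot: [2.218, 2.225, -0.001]
contact_force: [0.0, -0.2, 0.2]
opening: 0.0683
grip_force: 0.0
```

```bash
python3 - <<'E'
from h import *
for n,f,z in(('side','s6',.126),('top','t6',.126)):
    d=snap(n,f);p=px(d,[.5088,-.2185,z]);print(f,'predicted cap top',p,'collar mid',px(d,[.5088,-.2185,.091]))
    u,v=(p-30).astype(int);i=d['image'].astype(int)[v:v+60,u:u+60]
    for nm,m in(('green',(i[...,1]-i[...,0]>20)&(i[...,1]-i[...,2]>20)),('orange',i[...,2]-i[...,0]>50)):
        k,l,s,c=cv2.connectedComponentsWithStats(m.astype(np.uint8))
        for j in range(1,k):
            if s[j,4]>8:print(nm,s[j]+[u,v,0,0,0],c[j]+[u,v])
    for z in(.1,.126):
        a=np.radians(np.arange(0,360,10));q=np.array([px(d,[.5088+.022*np.cos(b),-.2185+.022*np.sin(b),z]) for b in a]);print(z,q.min(0),q.max(0))
o=ctrl.get_obs();print(o['tool_pos'],o['contact_force'])
E
```

```text
s6 predicted cap top [305.5 161.5] collar mid [304.8 173.2]
green [297 158  18  16 228] [305.50438596 164.86403509]
orange [297 172  15   9  80] [303.4    176.5375]
orange [284 187   8   4  25] [287.44 188.64]
0.1 [296.7 166.3] [313.2 174.2]
0.126 [297.1 157.7] [313.8 165.4]
t6 predicted cap top [344.2 231.3] collar mid [341.9 231.4]
green [334 223  19  18 258] [343.21705426 231.20155039]
orange [342 210   6   9  38] [344.55263158 213.97368421]
0.1 [333.6 222.4] [351.4 240.3]
0.126 [335.1 222.1] [353.4 240.5]
[0.50748853 0.0009965  0.31326272] [ 0.07257289 -0.13997664 -0.00608481]
```

The green blob matches the outline predicted for a seated cap in both views, with the collar directly below it, and the gripper is clear. Handing in.

```bash
python3 -c "
from station import ctrl
print(ctrl.finish_job())"
```

```text
the job is handed in; nothing more can be done
None
```

The spring is fully home on the white lamp base and the green cap rests flat on its collar. Neither cross pin snagged, nothing else was touched, and the job was handed in at about 24 s of the 72 s limit.

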